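Fit the long stirrer shaft through the guide rings

TASK

Take the longer of the two stirrer shafts out of the parking block and fit it upright in the guide stand: pass it down through the upper ring and then the lower ring until its collar rests flat on the upper ring, and let go. Keep hold of it until it is through both rings rather than dropping it in, and leave the short shaft in the block.

Things in the scene. Friction and masses are not known exactly. Their poses are not given: they have to be found in the camera images.
- long_shaft: Longer stirrer shaft, 0.11-0.22 kg: upright steel rod 12 mm thick, 115 mm long below a flat steel collar (50 mm across, 6 mm thick), white grip knob on top; 161 mm in all. Stands on the worktop in one of the two 14 mm through holes (either one) of a fixed grey block, 70x180 mm, 50 mm high, holes 100 mm apart. Origin: centre of the rod's lower end; z up along the rod to the knob.
- long_shaft_grip (a point): Centre of the long shaft's white round knob (26 mm diameter, 36 mm tall), where to grasp it from above; on the rod's axis, 143 mm above the rod's lower end. The collar's top lies 22 mm below this point.
- short_shaft_grip (a point): Centre of the knob of the short shaft, in the block's other hole: same knob and collar, but only 70 mm of rod below the collar, so it stands 45 mm lower.
- upper_ring (a point): Hole centre at the top face of the fixed guide stand's upper ring, 140 mm above the worktop; z up. Two equal steel rings (hole 30, outside 54, 12 mm thick), one straight above the other, the lower 80 mm below. Post 78 mm from the hole axis along this x axis, ends 10 mm above the upper ring. When the collar rests on the ring, the rod's end is 115 mm below this point, 13 mm clear of the foot plate.
Things that resemble listed ones, but are neither listed nor needed, are in the scene too. Leave any brown or red look-alike of the long_shaft alone.

How it is judged:
By the outcome, as a careful person would: the job done as asked, in the order asked, and still so for the second after the job is handed in, with the robot touching nothing.
It also fails if it takes over 43 s, if anything falls off the work surface, if the arm or the gripper's body presses on something with over 40 N, if the wrist force passes 120 N, or if a joint passes its speed limit or range.

ROBOT

A 6-joint arm with a two-finger parallel gripper is mounted at the origin on a cart in front of the work surface, level with it; the furniture and walls round the work are solid. World frame = base frame: x ahead of the robot, y to its left, z up, the work surface at z = 0. Lengths are in m, angles in rad, forces in N, time in s.
With the tool pointing down it reaches from about 0.325 to 0.925 m from the base axis. Payload 3.1 kg.
Tool frame: the origin (TCP) lies between the finger pads; the fingertips stand 25 mm ahead of it and the grasp point (between the pads) lies 6 mm ahead of it; z points along the fingers, y is the direction in which the jaws open and shut (so a half turn about z gives the same grasp; the last joint's range is limited). The gripper opens to 85 mm and grips with 20 to 120 N. Pads are 22 mm wide; open, the fingers measure 114 mm over their backs; the gripper's body (76 mm by 85 mm) begins 54 mm behind the grasp point. The pads swing forward as they close: fully open they stand 13 mm farther back than shut.
Start: joints at [1.058, 0.217, 1.613, -0, 1.311, -0.112], TCP at [0.244, 0.575, 0.256] pointing down, gripper open.
Joint ranges: [-2.75, 2.75], [-0.78, 2.1], [0.31, 2.55], [-1.13, 4.27], [0.13, 2.63], [-2.58, 2.58]. Speed limits (rad/s): [2.79, 2.79, 3.14, 3.14, 3.14, 3.14].

INTERFACE

Orientations are given as a unit quaternion [x, y, z, w].
In Python, from station import get_obs, get_image, env gives the robot as it stands. The module is installed in compiled form; this text tells all that it offers.
- The arm moves only by the shell command python3 -m creep 'ROWS'. ROWS is JSON, a list of rows, each an object with "slide": the shift along the tool's x, y, z in cm, a list of three; "dr": the turn, a rotation vector about the tool's x, y, z in rad, a list of three; "jaw": the finger opening in cm, from 0 to 8.54. A call has 1 to 10 rows; each row is the pose to reach, as a shift and turn from the pose measured when the call began, along the tool's axes at that moment; what a row does not reach only later rows make up. A row lasts 1/10 s, in which the tool goes at most 50 mm and 8.59 degrees, less where a joint would pass 70% of its speed; a pose out of reach is approached as far as the arm can. A call with a gripper value outside its range is refused whole. The fingers move at their own pace and stop on an object; the grip force is fixed at half the most. Time passes only in rows, so rows that repeat a pose let the fingers close. It gives the time, the measured TCP pose, the force and the opening at its end, in the units of the state.
- get_obs(): the state, without advancing time (a new reading comes with each control period).
- get_image(name): name is "side" or "top" or "wrist"; returns a dict with "frame" (400x640x3 uint8, red, green, blue), "range_z" (400x640 float32, m along the optical axis (not along the pixel's ray), 0 where there is no reading), "fx", "fy", "cx", "cy" (pixels), "R" (3x3) and "t" (3): a world point X has camera coordinates R X + t. Camera axes: x right, y down, z forward; pixel columns grow to the right and rows downward; lengths in m; the calibration is good to about 2 mm. A picture is of the moment at which its call begins.
- env.close_job(): hands the job in, once; it reports no verdict.
The state is a dict: "time_s": time; "joints": joint angles; "joint_vel": joint speeds; "effort": joint torques, N m; "tool_pos": TCP position; "orientation": TCP orientation; "force": force on the tool from outside, world axes, zero at the start; "ft_torque": the same for the moment, N m; "grip_width": finger opening in m.
Only numpy, scipy, OpenCV 4.12 (cv2) and the standard library are available. Lean on these libraries where they do the work, as an engineer would, in place of code of your own. Each camera call takes 0.05 s, during which the arm holds its last target.

## Working session

There is one attempt and no reset: what is moved stays moved. The work goes in short steps, Python scripts to look and compute and a shell command to move; the robot and the scene stay as the last step left them, time stands still between calls to the robot, and variables do not carry over. Pictures are saved under pics/ and viewed, and the job is handed in when it is done.

```bash
mkdir -p pics; cat > h.py <<'E'
import numpy as np,cv2
from station import get_obs,get_image,env
def save(im,n,crop=None,s=1):
    f=im["frame"][:,:,::-1]
    if crop: x0,y0,x1,y1=crop; f=f[y0:y1,x0:x1]
    cv2.imwrite("pics/"+n+".png",cv2.resize(f,None,fx=s,fy=s,interpolation=cv2.INTER_CUBIC))
def world(im,u,v,z=None):
    z=im["range_z"][v,u] if z is None else z
    c=np.array([(u-im["cx"])/im["fx"]*z,(v-im["cy"])/im["fy"]*z,z])
    return im["R"].T@(c-im["t"])
def cloud(im):
    v,u=np.mgrid[0:400,0:640]; z=im["range_z"]
    c=np.stack([(u-im["cx"])/im["fx"]*z,(v-im["cy"])/im["fy"]*z,z],-1)
    return (c-im["t"])@im["R"]
E
python3 - <<'E'
from h import *
import pickle
d={}
for n in("side","top","wrist"):
    d[n]=get_image(n);save(d[n],n+"0")
    print(n,d[n]["R"].round(3).tolist(),d[n]["t"],d[n]["fx"])
pickle.dump(d,open("d0.pkl","wb"))
o=get_obs();print(o)
E
```

```text
side [[0.954, -0.301, -0.012], [-0.123, -0.354, -0.927], [0.275, 0.886, -0.374]] [-0.44755732  0.18859234  0.74771349] 464.6970075910169
top [[-0.027, -1.0, -0.014], [-0.994, 0.029, -0.108], [0.108, 0.011, -0.994]] [0.12085153 0.47993365 0.91198253] 365.01399554997124
wrist [[0.39, 0.921, -0.001], [0.871, -0.369, 0.323], [0.297, -0.127, -0.946]] [-0.62418427 -0.04047494  0.38226856] 328.8471772236576
{'time_s': 0.15, 'joints': array([ 1.05778093e+00,  2.17590566e-01,  1.61462245e+00, -1.74450159e-05,
        1.31128990e+00, -1.12188795e-01]), 'joint_vel': array([ 0.00232116, -0.00181941, -0.00505294, -0.00184774, -0.00130034,
        0.00070435]), 'effort': array([-4.80858052e-04, -3.97444439e+01, -3.04415274e+01, -2.58806704e-04,
        5.82409994e-03,  3.94098109e-06]), 'tool_pos': array([0.24354404, 0.57494638, 0.25523246]), 'orientation': array([ 1.99072085e-01,  9.79984384e-01, -9.11436273e-04, -2.85717717e-04]), 'force': array([-0.75585824, -0.00962323,  0.81660155]), 'ft_torque': array([ 0.01088247, -0.00122359,  0.038113  ]), 'grip_width': 0.08506369308812667}
```

View pics/side0.png

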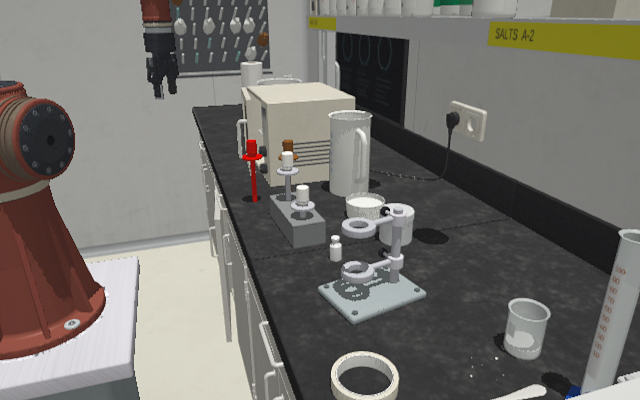

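View pics/top0.png

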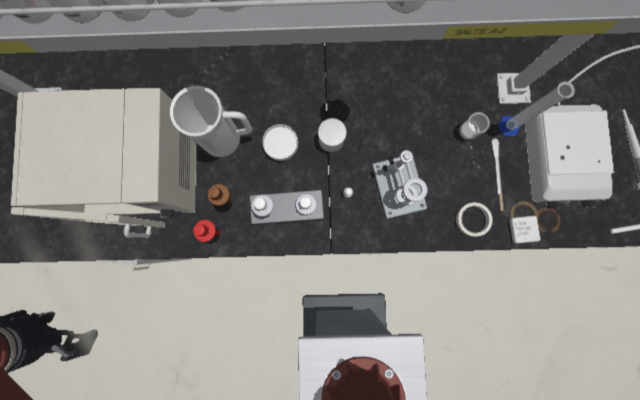

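View pics/wrist0.png

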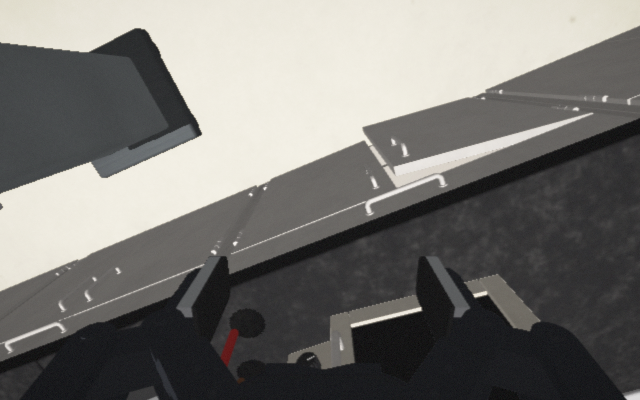

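Two white-knobbed shafts stand in the grey block: side (288,160), top (262,205), and side (303,195), top (305,203). Red (side 252,150; top 204,231) and brown (side 288,148; top 218,195) are look-alikes. The white one at side (288,160) stands higher, so it should be the long shaft. I'll confirm it with depth and a crop.

```bash
python3 - <<'E'
from h import *
import pickle
d=pickle.load(open("d0.pkl","rb"))
s=d["side"];t=d["top"]
a=cv2.resize(s["frame"][120:330,230:440,::-1],None,fx=2.5,fy=2.5,interpolation=cv2.INTER_CUBIC)
cv2.imwrite("pics/crop_s.png",a)
a=cv2.resize(t["frame"][140:260,190:440,::-1],None,fx=3.1,fy=3.1,interpolation=cv2.INTER_CUBIC)
cv2.imwrite("pics/crop_t.png",a)
P=cloud(t);S=cloud(s)
for u,v in((262,201),(305,201),(218,190),(204,227),(415,190),(404,158),(390,200)): print("top",u,v,P[v,u].round(3))
for u,v in((288,155),(288,160),(303,190),(303,196),(397,213),(350,235)): print("side",u,v,S[v,u].round(3))
def fit(pts):
    A=np.c_[pts,np.ones(len(pts))]; c=np.linalg.lstsq(A,(pts**2).sum(1),rcond=None)[0]
    return c[:2]/2, np.sqrt(c[2]+(c[:2]**2).sum()/4)
for nm,Q,im in(("top",P,t),("side",S,s)):
  f=im["frame"].astype(int)
  white=(f.min(2)>150)
  for lab,(x0,x1,y0,y1,z0,z1) in {"long":(.4,.65,.15,.32,.145,.17),"short":(.4,.65,.0,.2,.1,.12)}.items():
    m=(Q[...,0]>x0)&(Q[...,0]<x1)&(Q[...,1]>y0)&(Q[...,1]<y1)&(Q[...,2]>z0)&(Q[...,2]<z1)
    p=Q[m];print(nm,lab,len(p),p.mean(0).round(4) if len(p) else 0, (p.min(0).round(3),p.max(0).round(3)) if len(p) else 0)
  m=(Q[...,0]>.4)&(Q[...,0]<.7)&(Q[...,1]>-.3)&(Q[...,1]<-.05)&(Q[...,2]>.132)&(Q[...,2]<.146)
  p=Q[m];print(nm,"ring",len(p),p.min(0).round(3),p.max(0).round(3),p[:,:2].mean(0))
E
```

```text
top 262 201 [0.483 0.222 0.16 ]
top 305 201 [0.486 0.128 0.115]
top 218 190 [0.511 0.32  0.158]
top 204 227 [0.43  0.353 0.153]
top 415 190 [ 0.512 -0.143  0.062]
top 404 158 [ 0.574 -0.1    0.146]
top 390 200 [ 0.495 -0.09   0.013]
side 288 155 [0.481 0.215 0.158]
side 288 160 [0.48  0.216 0.147]
side 303 190 [0.485 0.116 0.112]
side 303 196 [0.484 0.116 0.099]
side 397 213 [ 0.576 -0.114  0.144]
side 350 235 [ 0.485 -0.139  0.131]
top long 147 [0.506  0.249  0.1588] (array([0.466, 0.216, 0.146]), array([0.65, 0.32, 0.17]))
top short 100 [0.4825 0.1286 0.1147] (array([0.47 , 0.117, 0.102]), array([0.496, 0.14 , 0.119]))
top ring 528 [ 0.476 -0.148  0.132] [ 0.591 -0.068  0.146] [ 0.52509645 -0.1134063 ]
side long 177 [0.5199 0.2606 0.1545] (array([0.467, 0.213, 0.145]), array([0.65 , 0.32 , 0.169]))
side short 122 [0.4835 0.1207 0.1094] (array([0.472, 0.112, 0.1  ]), array([0.498, 0.136, 0.116]))
side ring 757 [ 0.478 -0.153  0.132] [ 0.593 -0.072  0.146] [ 0.52809465 -0.12055892]
```

View pics/crop_s.png

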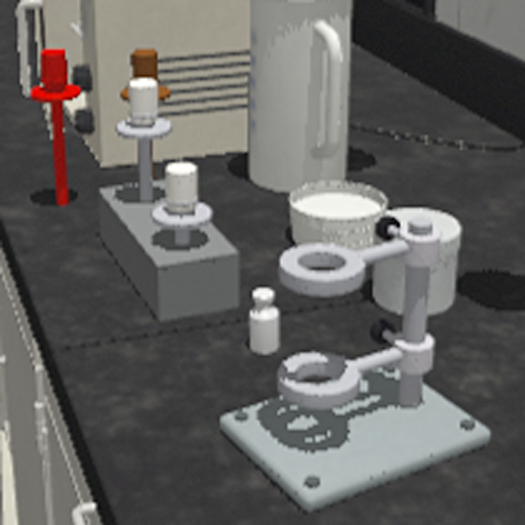

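View pics/crop_t.png

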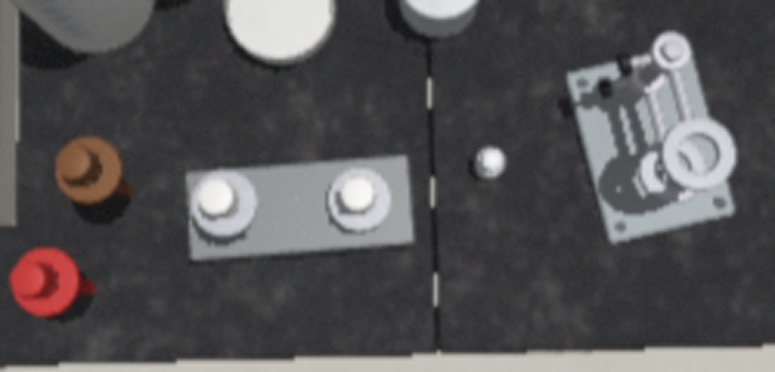

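The crop confirms it: the long shaft is the white-knobbed one at side (288,160), with its collar well above the block and its knob top at z≈0.16. The short one's knob top is at 0.115. Next, fit the axes.

```bash
cat >> h.py <<'E'
def fitc(pts):
    A=np.c_[pts,np.ones(len(pts))]; c=np.linalg.lstsq(A,(pts**2).sum(1),rcond=None)[0]
    return c[:2]/2, np.sqrt(c[2]+(c[:2]**2).sum()/4)
def blob(im,c,r,z0,z1):
    P=cloud(im);m=(np.hypot(P[...,0]-c[0],P[...,1]-c[1])<r)&(P[...,2]>z0)&(P[...,2]<z1)
    return P,m
E
python3 - <<'E'
from h import *
import pickle
from scipy.optimize import least_squares
d=pickle.load(open("d0.pkl","rb"))
for n in("top","side"):
    im=d[n]
    for lab,c,zt in(("long",(.481,.222),.161),("short",(.484,.125),.116)):
        P,m=blob(im,c,.022,zt-.006,zt+.01)
        p=P[m];print(n,lab,"knobtop n",len(p),"bbox mid",((p.min(0)+p.max(0))/2).round(4),"ext",np.ptp(p,axis=0).round(3),"zmed",np.median(p[:,2]).round(4))
        P,m=blob(im,c,.022,zt-.034,zt-.004)
        p=P[m]
        f=least_squares(lambda x:np.hypot(p[:,0]-x[0],p[:,1]-x[1])-.013,c,loss='soft_l1',f_scale=.001);print("  cyl fit",len(p),f.x.round(4),np.abs(f.fun).mean())
    P,m=blob(im,(.5,-.125),.05,.134,.146)
    # exclude arm/post: fit annulus r 15..27 to points
    p=P[m]
    p=p[p[:,0]<.54]
    def res(x):
        r=np.hypot(p[:,0]-x[0],p[:,1]-x[1]);return np.maximum(0,15e-3-r)+np.maximum(0,r-27e-3)
    best=min(((np.minimum(res((x,y)),.004).sum(),x,y) for x in np.arange(.48,.53,.0005) for y in np.arange(-.15,-.1,.0005)))
    print(n,"ring",len(p),best,"z",np.median(p[:,2]))
    P,m=blob(im,(.5,-.125),.05,.055,.067);p=P[m];p=p[p[:,0]<.53]
    best=min(((np.minimum(res((x,y)),.004).sum(),x,y) for x in np.arange(.48,.53,.001) for y in np.arange(-.15,-.1,.001)))
    print(n,"lower ring",len(p),best)
    P,m=blob(im,(.578,-.108),.03,.146,.16);p=P[m];print(n,"post",len(p),p.mean(0).round(4))
from scipy.spatial.transform import Rotation as R
o=get_obs();M=R.from_quat(o["orientation"]).as_matrix();print(M.round(3))
E
```

```text
top long knobtop n 104 bbox mid [0.4781 0.2281 0.1598] ext [0.024 0.025 0.008] zmed 0.1603
  cyl fit 33 [0.4785 0.229 ] 0.00026496420281420024
top short knobtop n 96 bbox mid [0.4829 0.1285 0.1144] ext [0.026 0.023 0.009] zmed 0.1153
  cyl fit 20 [0.4831 0.1292] 0.0002537829465929821
top ring 341 (np.float64(0.07150534975962206), np.float64(0.5025), np.float64(-0.12149999999999997)) z 0.13922033032213202
top lower ring 198 (np.float64(0.0042862227875726435), np.float64(0.502), np.float64(-0.12199999999999997))
top post 39 [ 0.5779 -0.1056  0.1491]
side long knobtop n 51 bbox mid [0.48   0.2254 0.158 ] ext [0.026 0.021 0.006] zmed 0.1593
  cyl fit 150 [0.4806 0.2279] 0.001165171486610373
side short knobtop n 64 bbox mid [0.4853 0.1242 0.113 ] ext [0.025 0.023 0.006] zmed 0.114
  cyl fit 173 [0.4857 0.1281] 0.0009285439701950414
side ring 422 (np.float64(0.07425463176820835), np.float64(0.505), np.float64(-0.12499999999999997)) z 0.13853176902657877
side lower ring 383 (np.float64(0.010059526617095065), np.float64(0.504), np.float64(-0.12399999999999997))
side post 40 [ 0.58   -0.1091  0.1482]
[[-0.921  0.39  -0.001]
 [ 0.39   0.921 -0.002]
 [ 0.    -0.002 -1.   ]]
```

```bash
python3 - <<'E'
from h import *
import pickle
d=pickle.load(open("d0.pkl","rb"))
for n in("top","side"):
    P=cloud(d[n]).reshape(-1,3);P=P[d[n]["range_z"].ravel()>0]
    for z0 in(.17,.2,.25,.3):
        m=(P[:,2]>z0)&(P[:,0]>.3)&(P[:,0]<.7)&(P[:,1]>.15)&(P[:,1]<.8);p=P[m]
        for a in(.2,.3,.35,.4,.5,.6):
            q=p[(p[:,1]>a)&(p[:,1]<a+.1)]
            if len(q):print(n,z0,a,"xmin",q[:,0].min().round(3),"zmax",q[:,2].max().round(3))
M=np.array([[-.921,.39,0],[.39,.921,0],[0,0,-1]])
o=get_obs()
from scipy.spatial.transform import Rotation as R
M=R.from_quat(o["orientation"]).as_matrix()
for w in((.34,.34,.255),(.479,.228,.255)): print((M.T@(np.array(w)-o["tool_pos"])*100).round(2))
E
```

```text
top 0.17 0.2 xmin 0.67 zmax 0.182
top 0.17 0.3 xmin 0.623 zmax 0.208
top 0.17 0.35 xmin 0.476 zmax 0.241
top 0.17 0.4 xmin 0.442 zmax 0.241
top 0.17 0.5 xmin 0.412 zmax 0.241
top 0.17 0.6 xmin 0.451 zmax 0.241
top 0.2 0.3 xmin 0.623 zmax 0.208
top 0.2 0.35 xmin 0.477 zmax 0.241
top 0.2 0.4 xmin 0.443 zmax 0.241
top 0.2 0.5 xmin 0.44 zmax 0.241
top 0.2 0.6 xmin 0.451 zmax 0.241
side 0.17 0.2 xmin 0.668 zmax 0.204
side 0.17 0.3 xmin 0.625 zmax 0.204
side 0.17 0.35 xmin 0.477 zmax 0.237
side 0.17 0.4 xmin 0.441 zmax 0.237
side 0.17 0.5 xmin 0.416 zmax 0.237
side 0.17 0.6 xmin 0.453 zmax 0.237
side 0.2 0.2 xmin 0.668 zmax 0.204
side 0.2 0.3 xmin 0.625 zmax 0.204
side 0.2 0.35 xmin 0.478 zmax 0.237
side 0.2 0.4 xmin 0.441 zmax 0.237
side 0.2 0.5 xmin 0.442 zmax 0.237
side 0.2 0.6 xmin 0.453 zmax 0.237
[-18.05 -17.87   0.05]
[-35.22 -22.76   0.06]
```

```bash
python3 -m creep '[{"slide":[-4.5,-4.5,-1],"dr":[0,0,0],"jaw":6},{"slide":[-8,-8,-2],"dr":[0,0,0],"jaw":6},{"slide":[-11.5,-11.5,-3],"dr":[0,0,0],"jaw":6},{"slide":[-15,-15,-3],"dr":[0,0,0],"jaw":6},{"slide":[-18,-17.9,-3],"dr":[0,0,0],"jaw":6},{"slide":[-22.5,-19.2,-3],"dr":[0,0,0],"jaw":6},{"slide":[-27,-20.5,-3],"dr":[0,0,0],"jaw":6},{"slide":[-31.5,-21.8,-2],"dr":[0,0,0],"jaw":6},{"slide":[-35.2,-22.8,-1],"dr":[0,0,0],"jaw":6},{"slide":[-35.2,-22.8,0],"dr":[0,0,0],"jaw":6}]'
python3 - <<'E'
from h import *
from scipy.spatial.transform import Rotation as R
im=get_image("wrist");save(im,"w1")
P,m=blob(im,(.479,.228),.03,.15,.17);p=P[m];print(len(p),(p.min(0)+p.max(0))/2,np.ptp(p,axis=0))
o=get_obs();M=R.from_quat(o["orientation"]).as_matrix();print(o["time_s"],o["tool_pos"],o["grip_width"],o["joint_vel"].round(3),M.round(3))
print((M.T@(np.array([.479,.228,.151])-o["tool_pos"])*100).round(2))
E
```

```text
time_s: 1.15
tool_pos: [0.4819, 0.2246, 0.2552]
orientation: [0.202, 0.979, -0.001, 0.001]
force: [0.2, -0.4, -0.7]
grip_width: 0.0598
1111 [0.47854431 0.2288957  0.15720427] [0.02481601 0.0250921  0.01426503]
1.2 [0.47881704 0.22570309 0.25275672] 0.06018294784603387 [ 0.053 -0.021  0.034  0.019  0.057  0.01 ] [[-0.919  0.394 -0.005]
 [ 0.394  0.919 -0.003]
 [ 0.003 -0.005 -1.   ]]
[ 0.04  0.26 10.17]
```

View pics/w1.png

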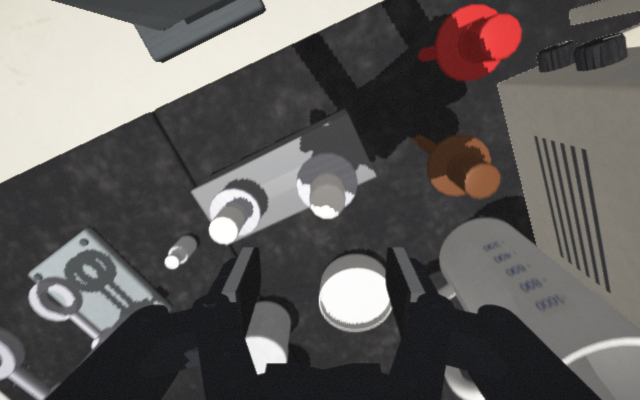

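The wrist view shows the long shaft's knob at (327,190), centred between the jaws, and puts it at (0.4785, 0.2289), which agrees with the other cameras. Red (485,40) and brown (470,170) are well clear. Descending.

```bash
python3 -m creep '[{"slide":[0,0.3,3],"dr":[0,0,0],"jaw":6},{"slide":[0,0.3,6],"dr":[0,0,0],"jaw":6},{"slide":[0,0.3,8],"dr":[0,0,0],"jaw":6},{"slide":[0,0.3,9.3],"dr":[0,0,0],"jaw":6},{"slide":[0,0.3,10.1],"dr":[0,0,0],"jaw":6},{"slide":[0,0.3,10.1],"dr":[0,0,0],"jaw":6},{"slide":[0,0.3,10.1],"dr":[0,0,0],"jaw":6}]'
python3 - <<'E'
from h import *
from scipy.spatial.transform import Rotation as R
im=get_image("side");save(im,"s2",(230,90,350,260),3.5)
o=get_obs();M=R.from_quat(o["orientation"]).as_matrix();print(o["time_s"],o["tool_pos"],o["grip_width"],o["force"],M.round(3))
print((M.T@(np.array([.479,.2285,.151])-o["tool_pos"])*100).round(2), R.from_matrix(M).as_rotvec())
E
```

```text
time_s: 1.9
tool_pos: [0.48, 0.2287, 0.1527]
orientation: [0.201, 0.98, -0.001, -0.001]
force: [-0.4, 0.8, -0.4]
grip_width: 0.0604
1.95 [0.48039878 0.22871151 0.15315877] 0.05996444042168651 [-0.5049449   0.19482536 -0.13177867] [[-0.919  0.394 -0.002]
 [ 0.394  0.919 -0.002]
 [ 0.001 -0.003 -1.   ]]
[ 0.12 -0.07  0.22] [-0.63071192 -3.07561496  0.00383863]
```

View pics/s2.png

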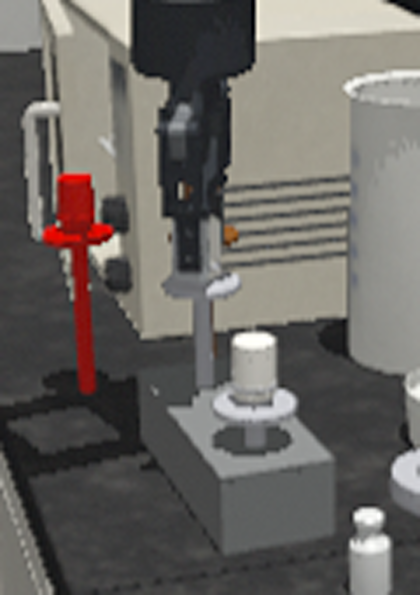

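The fingers straddle the white knob just above the collar (crop 200,270), and the short shaft is clear. Closing.

```bash
python3 -m creep '[{"slide":[0.1,-0.05,0.2],"dr":[0,0,0],"jaw":4},{"slide":[0.1,-0.05,0.2],"dr":[0,0,0],"jaw":3},{"slide":[0.1,-0.05,0.2],"dr":[0,0,0],"jaw":2},{"slide":[0.1,-0.05,0.2],"dr":[0,0,0],"jaw":1.5},{"slide":[0.1,-0.05,0.2],"dr":[0,0,0],"jaw":1.5},{"slide":[0.1,-0.05,0.2],"dr":[0,0,0],"jaw":1.5},{"slide":[0.1,-0.05,0.2],"dr":[0,0,0],"jaw":1.5}]'
```

```text
time_s: 2.65
tool_pos: [0.4799, 0.2288, 0.152]
orientation: [0.201, 0.98, -0.001, -0.0]
force: [-0.3, -0.9, 5.7]
grip_width: 0.0246
```

```bash
python3 -m creep '[{"slide":[0,0,-0.8],"dr":[0,0,0],"jaw":1.5},{"slide":[0,0,-2],"dr":[0,0,0],"jaw":1.5},{"slide":[0,0,-3.5],"dr":[0,0,0],"jaw":1.5},{"slide":[0,0,-5.5],"dr":[0,0,0],"jaw":1.5},{"slide":[0,0,-8],"dr":[0,0,0],"jaw":1.5},{"slide":[0,0,-11],"dr":[0,0,0],"jaw":1.5},{"slide":[0,0,-14],"dr":[0,0,0],"jaw":1.5},{"slide":[0,0,-17],"dr":[0,0,0],"jaw":1.5},{"slide":[0,0,-18.5],"dr":[0,0,0],"jaw":1.5},{"slide":[0,0,-18.5],"dr":[0,0,0],"jaw":1.5}]'
python3 - <<'E'
from h import *
from scipy.spatial.transform import Rotation as R
im=get_image("side");save(im,"s3",(180,0,380,260),2.2)
o=get_obs();M=R.from_quat(o["orientation"]).as_matrix();print(o["time_s"],o["tool_pos"],o["grip_width"],o["force"],M.round(3))
P,m=blob(im,(.479,.228),.03,.17,.4)
# rod points: below the fingers
for z0,z1 in((.19,.23),(.23,.27),(.27,.295)):
    P,m=blob(im,o["tool_pos"][:2],.02,z0,z1);p=P[m]
    if len(p)>5: 
        print(z0,len(p),p.mean(0).round(4),p[:,2].min())
print((M.T@(np.array([.5035,-.1225,.337])-o["tool_pos"])*100).round(2))
E
```

```text
time_s: 3.65
tool_pos: [0.4814, 0.2295, 0.3408]
orientation: [0.201, 0.98, 0.001, 0.002]
force: [1.5, 0.9, -1.3]
grip_width: 0.0245
3.7 [0.48042985 0.22917706 0.33815638] 0.02436666576391335 [-0.56473235 -0.15540903 -1.75510218] [[-0.919  0.394  0.001]
 [ 0.394  0.919 -0.001]
 [-0.001 -0.001 -1.   ]]
0.19 97 [0.4823 0.2244 0.2108] 0.19002516625858643
0.23 100 [0.482  0.224  0.2499] 0.23040369617821568
0.27 72 [0.4819 0.2245 0.2827] 0.27037407357818694
[-15.96 -31.42   0.15]
```

View pics/s3.png

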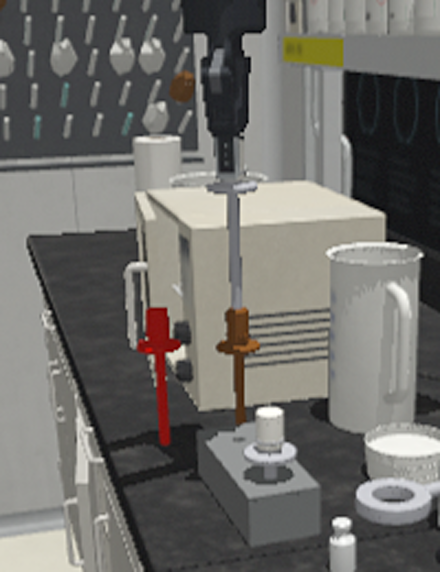

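The shaft is out of the block and hangs vertically (rod mean x,y constant to under 1 mm over its length), and the short shaft is still in place. Carry it over to the ring.

```bash
python3 -m creep '[{"slide":[-1,-2,0],"dr":[0,0,0],"jaw":1.5},{"slide":[-3,-6,0],"dr":[0,0,0],"jaw":1.5},{"slide":[-5,-10,0],"dr":[0,0,0],"jaw":1.5},{"slide":[-7,-14,0],"dr":[0,0,0],"jaw":1.5},{"slide":[-9,-18,0],"dr":[0,0,0],"jaw":1.5},{"slide":[-11,-22,0],"dr":[0,0,0],"jaw":1.5},{"slide":[-13,-26,0],"dr":[0,0,0],"jaw":1.5},{"slide":[-15,-29.5,0],"dr":[0,0,0],"jaw":1.5},{"slide":[-16,-31.4,0],"dr":[0,0,0],"jaw":1.5},{"slide":[-16,-31.4,0],"dr":[0,0,0],"jaw":1.5}]'
python3 -m creep '[{"slide":[0,0,0],"dr":[0,0,0],"jaw":1.5},{"slide":[0,0,0],"dr":[0,0,0],"jaw":1.5}]'
python3 - <<'E'
from h import *
from scipy.spatial.transform import Rotation as R
from scipy.optimize import least_squares
im=get_image("side");save(im,"s4",(250,60,450,330),2.2);tp=get_image("top");save(tp,"t4",(330,120,470,240),5)
o=get_obs();M=R.from_quat(o["orientation"]).as_matrix();print(o["time_s"],o["tool_pos"],o["grip_width"],o["force"],M.round(3))
for z0,z1 in((.16,.2),(.2,.24),(.24,.285)):
    P,m=blob(im,o["tool_pos"][:2],.02,z0,z1);p=P[m]
    if len(p)>5:
        f=least_squares(lambda x:np.hypot(p[:,0]-x[0],p[:,1]-x[1])-.006,o["tool_pos"][:2]+[0,.003],loss='soft_l1',f_scale=.001)
        print(z0,len(p),p.mean(0).round(4),f.x.round(4),p[:,2].min())
C=-im["R"].T@im["t"];print("side cam",C)
print((M.T@(np.array([.504,-.1225,.337])-o["tool_pos"])*100).round(2))
E
```

```text
time_s: 4.7
tool_pos: [0.5027, -0.1249, 0.3356]
orientation: [0.203, 0.979, -0.0, -0.002]
force: [-0.3, -0.1, -0.6]
grip_width: 0.0246
time_s: 4.9
tool_pos: [0.5018, -0.1239, 0.3336]
orientation: [0.203, 0.979, 0.0, -0.004]
force: [-0.2, -0.4, -0.9]
grip_width: 0.0247
5.0 [ 0.50234564 -0.12363073  0.33466025] 0.02460396837470799 [ 1.12217514  0.02442322 -0.78748449] [[-0.918  0.396 -0.005]
 [ 0.396  0.918  0.001]
 [ 0.005 -0.001 -1.   ]]
0.16 92 [ 0.5005 -0.1285  0.1907] [ 0.5023 -0.1241] 0.1804628727943865
0.2 203 [ 0.5006 -0.1286  0.2202] [ 0.5024 -0.1242] 0.20028509595391772
0.24 246 [ 0.501  -0.1285  0.2628] [ 0.5028 -0.1242] 0.24009991287008708
side cam [ 0.24442923 -0.7301663   0.44951263]
[-0.11  0.17 -0.23]
```

View pics/s4.png

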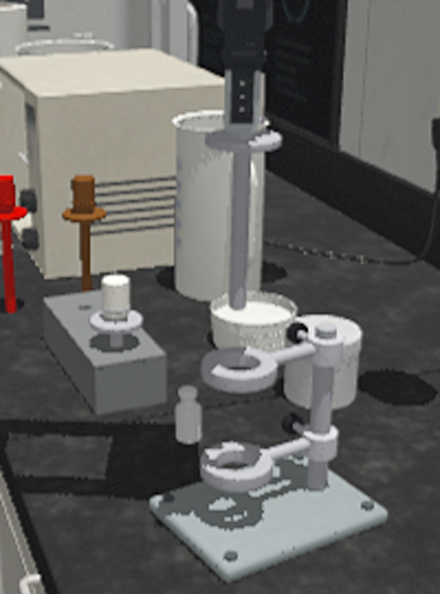

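The rod hangs upright over the upper ring: rod end in crop (238,305), ring hole (240,365). In the side camera's frame it is about 2 mm off in x. Correct that and lower through the upper ring first.

```bash
python3 -m creep '[{"slide":[-0.1,0.1,0],"dr":[0,0,0],"jaw":1.5},{"slide":[-0.1,0.1,1],"dr":[0,0,0],"jaw":1.5},{"slide":[-0.1,0.1,2.2],"dr":[0,0,0],"jaw":1.5},{"slide":[-0.1,0.1,3.4],"dr":[0,0,0],"jaw":1.5},{"slide":[-0.1,0.1,4.6],"dr":[0,0,0],"jaw":1.5},{"slide":[-0.1,0.1,5.8],"dr":[0,0,0],"jaw":1.5},{"slide":[-0.1,0.1,7],"dr":[0,0,0],"jaw":1.5},{"slide":[-0.1,0.1,8],"dr":[0,0,0],"jaw":1.5},{"slide":[-0.1,0.1,8],"dr":[0,0,0],"jaw":1.5},{"slide":[-0.1,0.1,8],"dr":[0,0,0],"jaw":1.5}]'
python3 - <<'E'
from h import *
from scipy.spatial.transform import Rotation as R
from scipy.optimize import least_squares
im=get_image("side");save(im,"s5",(300,130,450,330),3)
o=get_obs();M=R.from_quat(o["orientation"]).as_matrix();print(o["time_s"],o["tool_pos"],o["grip_width"],o["force"],M.round(3))
for z0,z1 in((.085,.12),(.15,.18),(.18,.205)):
    P,m=blob(im,o["tool_pos"][:2],.011,z0,z1);p=P[m]
    if len(p)>5:
        f=least_squares(lambda x:np.hypot(p[:,0]-x[0],p[:,1]-x[1])-.006,o["tool_pos"][:2]+[0,.003],loss='soft_l1',f_scale=.001)
        print(z0,len(p),f.x.round(4),p[:,2].min())
print((M.T@(np.array([.504,-.1235,.177])-o["tool_pos"])*100).round(2))
E
```

```text
time_s: 6.0
tool_pos: [0.5032, -0.1231, 0.2545]
orientation: [0.202, 0.979, -0.0, -0.003]
force: [0.4, -0.7, -1.3]
grip_width: 0.0247
6.05 [ 0.50360816 -0.12320491  0.25513715] 0.024377209958562934 [-0.11926456 -0.41034025 -0.56055016] [[-0.918  0.396 -0.004]
 [ 0.396  0.918  0.   ]
 [ 0.004 -0.001 -1.   ]]
0.085 58 [ 0.5037 -0.1233] 0.10150515046148156
0.15 133 [ 0.5044 -0.1237] 0.15030502490344883
0.18 124 [ 0.5044 -0.1238] 0.18016286744168863
[-0.08 -0.    7.81]
```

View pics/s5.png

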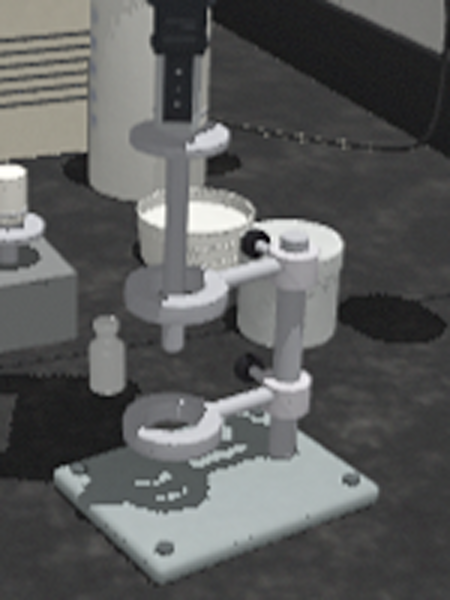

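The rod is through the upper ring and centred (crop 175,340), heading at the lower ring (175,425). Continue, slowing near contact.

```bash
python3 -m creep '[{"slide":[0,0,1],"dr":[0,0,0],"jaw":1.5},{"slide":[0,0,2],"dr":[0,0,0],"jaw":1.5},{"slide":[0,0,3],"dr":[0,0,0],"jaw":1.5},{"slide":[0,0,4],"dr":[0,0,0],"jaw":1.5},{"slide":[0,0,5],"dr":[0,0,0],"jaw":1.5},{"slide":[0,0,6],"dr":[0,0,0],"jaw":1.5},{"slide":[0,0,6.8],"dr":[0,0,0],"jaw":1.5},{"slide":[0,0,7.3],"dr":[0,0,0],"jaw":1.5},{"slide":[0,0,7.3],"dr":[0,0,0],"jaw":1.5},{"slide":[0,0,7.3],"dr":[0,0,0],"jaw":1.5}]'
python3 - <<'E'
from h import *
im=get_image("side");save(im,"s6",(300,130,450,330),3)
o=get_obs();print(o["time_s"],o["tool_pos"],o["orientation"],o["grip_width"],o["force"])
E
```

```text
time_s: 7.05
tool_pos: [0.5035, -0.1233, 0.1823]
orientation: [0.202, 0.979, -0.0, -0.002]
force: [-0.0, -0.6, -2.1]
grip_width: 0.0244
7.1 [ 0.50369967 -0.12336545  0.18264227] [ 2.02308284e-01  9.79320385e-01 -3.30309984e-04 -1.68313192e-03] 0.024846122842247912 [ 0.01737623  0.68112045 -0.90418308]
```

View pics/s6.png

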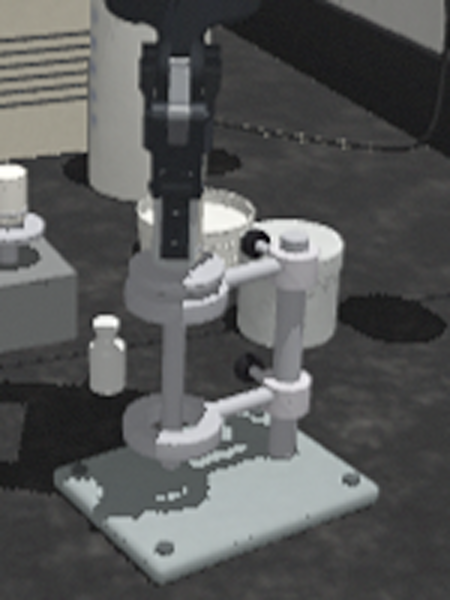

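The rod is through both rings, with its tip below the lower ring (crop 172,465). The collar is about 5 mm above the upper ring. Ease it down to contact.

```bash
python3 -m creep '[{"slide":[0,0,0.2],"dr":[0,0,0],"jaw":1.5},{"slide":[0,0,0.35],"dr":[0,0,0],"jaw":1.5},{"slide":[0,0,0.45],"dr":[0,0,0],"jaw":1.5},{"slide":[0,0,0.5],"dr":[0,0,0],"jaw":1.5},{"slide":[0,0,0.5],"dr":[0,0,0],"jaw":1.5}]'
python3 -m creep '[{"slide":[0,0,0.05],"dr":[0,0,0],"jaw":1.5},{"slide":[0,0,0.1],"dr":[0,0,0],"jaw":1.5},{"slide":[0,0,0.1],"dr":[0,0,0],"jaw":1.5}]'
```

```text
time_s: 7.6
tool_pos: [0.5036, -0.1233, 0.1775]
orientation: [0.202, 0.979, -0.0, -0.002]
force: [0.5, 0.1, -2.1]
grip_width: 0.0245
time_s: 7.9
tool_pos: [0.5037, -0.1233, 0.1772]
orientation: [0.202, 0.979, -0.0, -0.002]
force: [-2.3, 0.5, 4.1]
grip_width: 0.0248
```

The force rose to about +4 N at the expected height, so the collar is seated. Release, then retreat straight up.

```bash
python3 -m creep '[{"slide":[0,0,0],"dr":[0,0,0],"jaw":3},{"slide":[0,0,0],"dr":[0,0,0],"jaw":4},{"slide":[0,0,0],"dr":[0,0,0],"jaw":5.5},{"slide":[0,0,0],"dr":[0,0,0],"jaw":5.5},{"slide":[0,0,0],"dr":[0,0,0],"jaw":5.5},{"slide":[0,0,0],"dr":[0,0,0],"jaw":5.5}]'
python3 -m creep '[{"slide":[0,0,-0.5],"dr":[0,0,0],"jaw":5.5},{"slide":[0,0,-2],"dr":[0,0,0],"jaw":5.5},{"slide":[0,0,-4],"dr":[0,0,0],"jaw":5.5},{"slide":[0,0,-7],"dr":[0,0,0],"jaw":5.5},{"slide":[0,0,-10],"dr":[0,0,0],"jaw":5.5},{"slide":[0,0,-13],"dr":[0,0,0],"jaw":5.5},{"slide":[0,0,-15],"dr":[0,0,0],"jaw":5.5},{"slide":[0,0,-15],"dr":[0,0,0],"jaw":5.5},{"slide":[0,0,-15],"dr":[0,0,0],"jaw":5.5}]'
python3 - <<'E'
from h import *
from scipy.optimize import least_squares
im=get_image("side");save(im,"s7",(240,100,450,330),2.6);w=get_image("wrist");save(w,"w7")
for z0,z1 in((.145,.149),(.155,.186),(.08,.122),(.186,.2)):
    P,m=blob(im,(.5037,-.1233),.03 if z0==.145 else .018,z0,z1);p=P[m]
    if len(p)>5:
        r=.006 if z0==.08 else .013
        f=least_squares(lambda x:np.hypot(p[:,0]-x[0],p[:,1]-x[1])-r,(.503,-.12),loss='soft_l1',f_scale=.001)
        print(z0,len(p),f.x.round(4),p[:,2].max())
P,m=blob(w,(.5037,-.1233),.013,.18,.2);p=P[m];print("knob top",len(p),p.mean(0))
P,m=blob(w,(.5037,-.1233),.03,.14,.15);p=P[m]
if len(p)>10:
    A=np.c_[p[:,:2]-p[:,:2].mean(0),np.ones(len(p))];print("collar plane",np.linalg.lstsq(A,p[:,2],rcond=None)[0])
o=get_obs();print(o["time_s"],o["tool_pos"],o["grip_width"],o["force"],o["joint_vel"].round(3))
E
```

```text
time_s: 8.5
tool_pos: [0.5037, -0.1234, 0.1771]
orientation: [0.202, 0.979, -0.0, -0.002]
force: [0.3, -0.5, -0.7]
grip_width: 0.0555
time_s: 9.4
tool_pos: [0.5044, -0.1234, 0.3279]
orientation: [0.202, 0.979, -0.0, -0.001]
force: [0.2, 0.5, -0.4]
grip_width: 0.0549
0.145 132 [ 0.5016 -0.1261] 0.14833756890744226
0.155 379 [ 0.5051 -0.1237] 0.18579279414379435
0.08 160 [ 0.505  -0.1242] 0.1175890119126807
knob top 697 [ 0.50244527 -0.12274065  0.18706345]
collar plane [ 0.01998615 -0.04279235  0.14629553]
9.5 [ 0.50342202 -0.12306286  0.32560386] 0.054604626914265375 [-0.13054458 -0.04349029 -0.59016314] [ 0.     0.011  0.013 -0.001 -0.    -0.001]
```

View pics/s7.png

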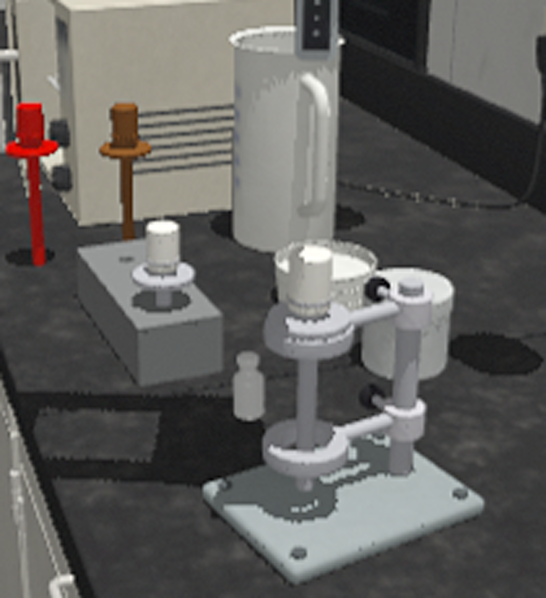

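The shaft stands upright in both rings with its collar on the upper ring (crop 310,320). The gripper is clear and the short shaft is untouched.

```bash
python3 -c "
from station import env
env.close_job()"
```

```text
the job is handed in; nothing more can be done
```

The long shaft is in the guide stand: I lifted it out of the block, lowered it through the upper ring and then the lower ring, seated its collar, let go and backed off upward. The job was handed in at about 9.5 s of the 43 s allowed.

- **Held until through:** I kept hold of it until it was through both rings. Contact showed as about 4 N at the expected height before I let go.
- **Position:** the knob top is at z ≈ 0.187 m, where a seated collar should put it at 0.186 m.
- **Upright:** the fitted knob and rod axes agree within about 0.5 mm over some 70 mm of height.
- **Robot:** the gripper is about 15 cm above the shaft and touching nothing.
- **Other shafts:** the short shaft is still in the block, and the red and brown look-alikes were not touched.
- **One disagreement:** a rough plane fit to the collar in the wrist depth image gave a slope of about 0.05. I put this down to mixed edge pixels, because the axis fit and the picture show the shaft upright. I did not repeat it.

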